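Load the inspection slide and index it under the lens

ROBOT

A 6-joint arm with a two-finger parallel gripper is mounted at the origin on the work surface. World frame = base frame: x ahead of the robot, y to its left, z up, the work surface at z = 0. Lengths are in m, angles in rad, forces in N, time in s.
With the tool pointing down it reaches from about 0.375 to 0.975 m from the base axis. Payload 3.8 kg.
Tool frame: the origin (TCP) lies where the fingers leave the gripper's body, on its centre line; the fingertips stand 73 mm ahead of it and the grasp point (between the pads) lies 54 mm ahead of it; z points along the fingers, y is the line along which they close (so a half turn about z gives the same grasp; the last joint's range is limited). The gripper opens to 85 mm and grips with 20 to 120 N. Pads are 22 mm wide; open, the fingers measure 114 mm over their backs; the gripper's body (76 mm by 85 mm) begins 54 mm behind the grasp point. The pads swing forward as they close: fully open they stand 13 mm farther back than shut.
Start: joints at [-1.153, 0.264, 1.604, -0, 1.274, -0.037], TCP at [0.297, -0.606, 0.304] pointing down, gripper open.
Joint ranges: [-2.63, 2.63], [-0.94, 2.18], [0.31, 2.57], [-1.31, 4.45], [0, 2.66], [-2.55, 2.55]. Speed limits (rad/s): [2.57, 2.57, 3.14, 3.14, 3.14, 3.14].

INTERFACE

Orientations are given as a rotation vector (axis times angle).
In Python, from workcell import read_state, viewer, bot gives the robot as it stands.
- The arm moves only by the tool jog_arm, never from a script. Its argument "increments" is a list that holds one entry, the list of rows, each a list of 7 numbers: the shift along the tool's x, y, z in units of 30 mm (1.0 is 30 mm), then the turn, a rotation vector about the tool's x, y, z in units of 6 degrees (1.0 is 6 degrees), then the opening, from -1 (shut) to 1 (fully open). A call has exactly 5 rows; each row shifts and turns the commanded pose from where the row before left it, along the tool's axes as they then stand; what a row does not reach is not made up. A row lasts 1/12 s, in which the tool goes at most 41.7 mm and 7.16 degrees, less where a joint would pass 70% of its speed; a pose out of reach is approached as far as the arm can. A call is refused whole if a number of a shift passes 1 or a number of a turn 1, either way. A call with a gripper value outside its range is refused whole. The fingers move at their own pace and stop on an object; "force" is the grip in N (left out, the last holds). Time passes only in rows, so rows that do not move let the fingers close, or fill a call up. It gives the time, the measured TCP pose, the force, the opening and the grip force at its end, in the units of the state.
- read_state(): the state, without advancing time (a new reading comes with each control period).
- viewer.read_camera(name): name is "scene" or "top"; returns (picture, depth): 420x560x3 uint8, blue, green, red; 420x560 float32, m along the optical axis (not along the pixel's ray), 0 where there is no reading.
- viewer.camera_params(name): a dict with "fx", "fy", "cx", "cy" (pixels), "k1" (the pictures are not rectified: a ray, as slopes to the right and down, at radius r is drawn at 1 + k1 r^2 times it, then the intrinsics apply), "R" (3x3) and "t" (3): a world point X has camera coordinates R X + t. Camera axes: x right, y down, z forward; pixel columns grow to the right and rows downward; lengths in m; the calibration is good to about 2 mm. A picture is of the moment at which its call begins. camera_params takes no time and is no camera call.
- bot.finish_job(): hands the job in; it is judged then, once.
The state is a dict: "time": time; "q": joint angles; "joint_vel": joint speeds; "joint_torque": joint torques, N m; "tool_pos": TCP position; "tcp_rot": TCP orientation; "wrist_force": force on the tool from outside, world axes, zero at the start; "torque": the same for the moment, N m; "width": opening from 0.0 (shut) to 1.0 (fully open); "grip_force": force on a finger pad.
Only numpy, scipy, OpenCV 4.12 (cv2) and the standard library are available. Lean on these libraries where they do the work, as an engineer would, in place of code of your own. Each camera call takes 0.05 s, during which the arm holds its last target. There are 200 camera calls.

TASK

Tip all five package housings out of the steel scoop into the pan on the microscope's slide stage, and stand the empty scoop back upright on the bench. Then take the slide's black knob and slide the loaded carriage along its rail towards the lens until you feel the spring ball click into the notch of the index bar, and finish while still gripping the knob, holding the carriage still in the notch for the picture. Do not knock the microscope's optics, and leave the other things on the bench where they are.

Things in the scene. Friction and masses are not known exactly. Their poses are not given: they have to be found in the camera images.
- carriage (a joint): Travel of the slide carriage along the rail, m: 0 at the end stop far from the lens (the robot's right), 0.28 at the other stop; grows along +y of pan_floor. It starts between 0 and 0.06. Sliding takes about 2 N of steady drag; the carriage stays where it is left.
- pan_floor (a point): Centre of the inner floor of the open aluminium pan fixed on the carriage, 53 mm above the bench. x: away from the robot, square to the rail; y: along the rail, towards the lens; z up. The pan is 100 mm (x) by 110 mm (y) inside, walls 4 mm thick and 28 mm high inside; rim 81 mm above the bench.
- knob_grip (a point): Grip point on the axis of the carriage's black upright knob, 77 mm above the bench: a cylinder 20 mm across from 59 to 93 mm above the bench (top at 96), on a neck 15 mm across standing on a flat bracket 34 mm wide with its top 49 mm above the bench. It stands 132 mm from the pan's centre towards the robot (-x of pan_floor) and moves with the carriage.
- knob: The same knob as a body; origin at its foot on the bracket, 49 mm above the bench; axes as pan_floor.
- plunger (a point): Centre of the 12 mm spring ball on the carriage's far side, 40 mm above the bench; axes as pan_floor. It rides on the index bar's smooth face and drops 2 mm into the notch: it pulls the carriage in over the last 4 mm, then resists; about 9 N along the rail drives it out again. If the knob is let loose within 2 mm of the notch, the ball draws the carriage home.
- notch (a point): V notch (10 mm wide, 3 mm deep) in the steel index bar clamped beside the rail, on its far side; point at the notch's mouth on the bar's top edge, 48 mm above the bench; axes as pan_floor. The carriage is home when plunger has y = 0 in this frame. The bar's place along the rail varies: the notch is met at 0.21 to 0.25 m of carriage travel.
- optics: White zoom tube, black ring light, camera and focus block, on the stand's chrome column. Origin at the stand's origin on the bench (beside the middle of the rail), axes as pan_floor. Lens axis at x 0, y 100 mm: tube up to 72 mm across, ring light's underside 164 mm, camera's top 416 mm above the bench. Focus block: x 30 to 122, y 262 to 354, 257 to 343 mm high.
- stand: The microscope's stand, fixed to the bench; origin on the bench, the rail runs along its y through x 0; axes as pan_floor. Its black base plate, 18 mm thick, spans x -150 to 150, y -220 to 340 mm. The column, 32 mm across and 478 mm high, stands at x 60, y 292 mm. The index bar is 70 to 86 mm in x, its top 48 mm above the bench.
- scoop: Steel scoop: a small open-ended tray 112 mm long (x), 56 mm wide (y), 38 mm high, 0.13 kg; origin at the centre of its underside. The end towards -x is open (its mouth): the flat 3 mm floor ends there without a lip. Side walls 3 mm thick, 38 mm high over the rear 80 mm, 19 mm high over the 32 mm next to the mouth; rear end closed. Grip it across its width.
- scoop_center (a point): Centre of the scoop, 19 mm above its underside, half-way along and across; axes as scoop. This is the grip point across the side walls.
- scoop_mouth (a point): Middle of the scoop's mouth edge, on its floor, 56 mm towards -x of its centre. The housings slide out when the mouth is dipped by more than about 25 degrees; 45 to 60 degrees empties it.
- housing1_center (a point): Centre of a gold-plated package housing: a flange 22 x 13 x 3 mm under a body 14 x 12 x 9 mm, 12 mm high in all, 14 g. It starts in the scoop.
- housing2_center (a point): Centre of a gold-plated package housing: a flange 22 x 13 x 3 mm under a body 14 x 12 x 9 mm, 12 mm high in all, 14 g. It starts in the scoop.
- housing3_center (a point): Centre of a gold-plated package housing: a flange 22 x 13 x 3 mm under a body 14 x 12 x 9 mm, 12 mm high in all, 14 g. It starts in the scoop.
- housing4_center (a point): Centre of a gold-plated package housing: a flange 22 x 13 x 3 mm under a body 14 x 12 x 9 mm, 12 mm high in all, 14 g. It starts in the scoop.
- housing5_center (a point): Centre of a gold-plated package housing: a flange 22 x 13 x 3 mm under a body 14 x 12 x 9 mm, 12 mm high in all, 14 g. It starts in the scoop.
- mouse: White computer mouse 105 x 60 x 34 mm, origin underneath; to be left alone.
- tweezers: Steel tweezers, 125 mm long, 11 mm high, lying flat, origin underneath; to be left alone.
- wash_bottle: White bottle, 64 mm across, 150 mm high, origin underneath; to be left alone.
- waffle_tray: Black compartment tray 100 x 100 x 14 mm with housings in it, origin underneath; to be left alone.
- driver: Screwdriver, 170 mm long, lying flat, origin underneath; to be left alone.
- jar: Amber glass jar, 52 mm across, 55 mm high, origin underneath; to be left alone.
- spare_lens: Spare black lens, 44 mm across, 44 mm high, standing, origin underneath; to be left alone.
Mind the look-alikes: they are no part of the job. There is more than one size of the scoop; the one meant has the size given above.

How it is judged:
On the way, in this order (a step that is already met when the one before it is completed fails the run):
1. all five housings lie in the pan (x of housing1_center in the frame of pan_floor between -0.05 and 0.05 m and y of housing1_center in the frame of pan_floor between -0.055 and 0.055 m and z of housing1_center in the frame of pan_floor between -0.028 and 0.028 m and x of housing2_center in the frame of pan_floor between -0.05 and 0.05 m and y of housing2_center in the frame of pan_floor between -0.055 and 0.055 m and z of housing2_center in the frame of pan_floor between -0.028 and 0.028 m and x of housing3_center in the frame of pan_floor between -0.05 and 0.05 m and y of housing3_center in the frame of pan_floor between -0.055 and 0.055 m and z of housing3_center in the frame of pan_floor between -0.028 and 0.028 m and x of housing4_center in the frame of pan_floor between -0.05 and 0.05 m and y of housing4_center in the frame of pan_floor between -0.055 and 0.055 m and z of housing4_center in the frame of pan_floor between -0.028 and 0.028 m and x of housing5_center in the frame of pan_floor between -0.05 and 0.05 m and y of housing5_center in the frame of pan_floor between -0.055 and 0.055 m and z of housing5_center in the frame of pan_floor between -0.028 and 0.028 m), for 0.2 s.
2. the empty scoop stands upright on the bench, let go (height (world z) of scoop_center below 0.025 m and angle between scoop_center's own z axis and vertical below 0.1 rad and linear speed of scoop below 0.02 m/s and contact force between the fingers and scoop below 0.1 N), for 0.2 s.
3. the carriage, held by its knob, sits with its ball in the notch (y of plunger in the frame of notch between -0.002 and 0.002 m and contact force between the fingers and knob above 2 N), for 0.3 s.
At the end, for the whole second after the job is handed in: The fingers still grip the carriage's knob (more than 2 N); the carriage is still, its ball within 2 mm of the notch's centre along the rail; all five housings lie in the pan, below its rim; the scoop stands upright (within 0.1 rad) on the bench itself, let go and at rest (all of step 1 and all of step 2 and all of step 3 and velocity of joint carriage between -0.005 and 0.005 m/s); the arm keeps its last pose, push and grip.
It fails at once if the microscope's optics are knocked (more than 5 N) (contact force between optics and anything else above 5 N).
It fails at once if another thing on the bench is shifted by more than 30 mm (distance of any of mouse, tweezers, wash_bottle, waffle_tray, driver, jar, spare_lens from where it was at the start of the episode above 0.03 m).
It also fails if it takes over 72 s, if anything falls off the work surface, if the arm or the gripper's body presses on something with over 40 N, if the wrist force passes 120 N, or if a joint passes its speed limit or range.

## Working session

There is one attempt and no reset: what is moved stays moved. The work goes in short steps, Python scripts to look and compute and a tool call to move; the robot and the scene stay as the last step left them, time stands still between calls to the robot, and variables do not carry over. Pictures are saved under pics/ and viewed, at most 10 in all, crops included, and the job is handed in when it is done.

Besides the shell and the picture viewer there is one more tool, called in YAML: its name, and indented under it one key for each argument. jog_arm: Moves the arm, as the interface text tells. Its arguments: {"type":"object","properties":{"increments":{"type":"array","items":{"type":"array","items":{"type":"array","items":{"type":"number"}}}},"force":{"type":"number"}},"required":["increments"]}

```bash
ls; mkdir -p pics
python3 - <<'E'
from workcell import read_state, viewer
import cv2, numpy as np
for n in("scene","top"):
    p,d=viewer.read_camera(n); cv2.imwrite(f"pics/{n}0.png",p); np.save(f"pics/{n}0.npy",d)
    c=viewer.camera_params(n); print(n,c)
print(read_state())
E
```

```text
pics
scene {'fx': 542.5831070873446, 'fy': 542.5831070873446, 'cx': 271.40895930800724, 'cy': 201.8837651184439, 'k1': -0.012298876365032458, 'R': array([[ 0.09448991,  0.99545845, -0.01158169],
       [ 0.62199105, -0.0681156 , -0.78005602],
       [-0.77730225,  0.06650372, -0.62560248]]), 't': array([-0.06837908, -0.25257916,  2.0779581 ])}
top {'fx': 437.9659774431387, 'fy': 437.9659774431387, 'cx': 281.4000990260265, 'cy': 207.19047002028256, 'k1': 0.007638951623152198, 'R': array([[-0.02119001, -0.99972538,  0.01000705],
       [-0.98459528,  0.01912962, -0.1737993 ],
       [ 0.17356014, -0.01353571, -0.98473025]]), 't': array([0.02532966, 0.50622762, 1.36402822])}
{'time': 0.1, 'q': array([-1.15291966e+00,  2.64684652e-01,  1.60527711e+00,  1.52747686e-05,
        1.27367778e+00, -3.68885480e-02]), 'joint_vel': array([ 1.59995242e-03, -1.32966109e-03, -2.18483751e-03, -2.77542875e-04,
       -7.63624865e-05, -3.85101127e-04]), 'joint_torque': array([-4.58765408e-04, -5.16707647e+01, -3.68590343e+01,  4.44353623e-05,
        6.33331278e-03,  1.55182857e-05]), 'tool_pos': array([ 0.29629116, -0.60591307,  0.30266033]), 'tcp_rot': array([-3.05876803e+00, -7.07743242e-01,  5.85893592e-04]), 'wrist_force': array([ 0.28188281,  0.40249524, -0.25444012]), 'torque': array([-0.00521404,  0.03408325,  0.01364901]), 'grip_force': 0.0, 'width': 0.9963185799796294}
```

View pics/scene0.png

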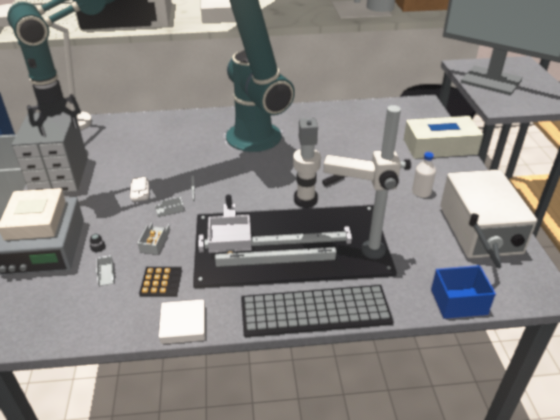

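View pics/top0.png

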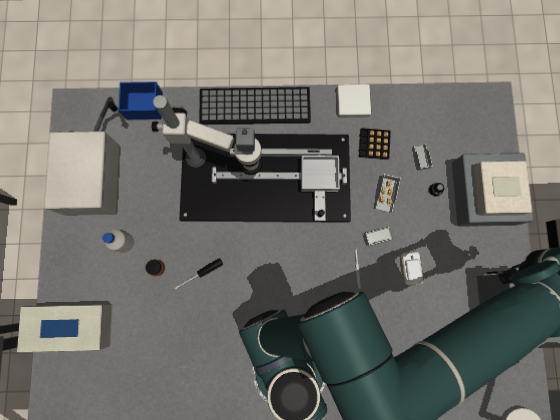

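The top view shows the pan at (321,172), the knob at (320,212), and the column and tube on the left. Candidates for the scoop in the top view are (388,193), which holds gold parts, and the smaller empty trays at (422,157) and (378,237). The loaded, larger one at (388,193), scene (152,238), is the best match. I'll check it in one close crop.

```bash
cat > h.py <<'E'
import numpy as np, cv2
from workcell import read_state, viewer
from scipy.spatial.transform import Rotation as Ro
def dist(c): return np.array([[c["fx"],0,c["cx"]],[0,c["fy"],c["cy"]],[0,0,1]]), np.array([c["k1"],0,0,0,0])
def ray(n,uv):
    c=viewer.camera_params(n); K,D=dist(c)
    p=cv2.undistortPoints(np.array([[uv]],float),K,D)[0,0]
    return -c["R"].T@c["t"], c["R"].T@np.array([p[0],p[1],1])
def plane(n,uv,z):
    o,r=ray(n,uv); return o+r*(z-o[2])/r[2]
def tri(a,b):
    (o1,r1),(o2,r2)=ray("top",a),ray("scene",b)
    s=np.linalg.lstsq(np.c_[r1,-r2],o2-o1,rcond=None)[0]
    p,q=o1+s[0]*r1,o2+s[1]*r2
    return (p+q)/2,np.linalg.norm(p-q)
def cloud(n,d):
    c=viewer.camera_params(n); K,D=dist(c)
    v,u=np.mgrid[:420,:560]
    p=cv2.undistortPoints(np.stack([u.ravel(),v.ravel()],1).astype(float)[:,None],K,D)[:,0]
    X=np.c_[p,np.ones(len(p))]*d.ravel()[:,None]
    return ((X-c["t"])@c["R"]).reshape(420,560,3)
E
python3 - <<'E'
import cv2,numpy as np
t=cv2.imread("pics/top0.png");s=cv2.imread("pics/scene0.png")
a=cv2.resize(t[135:255,290:440],None,fx=5,fy=5,interpolation=cv2.INTER_CUBIC)[:600]
cv2.imwrite("pics/c1.png",a)
b=cv2.resize(s[185:295,90:250],None,fx=5,fy=5,interpolation=cv2.INTER_CUBIC)
cv2.imwrite("pics/c2.png",b)
E
```

```text
(no output)
```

View pics/c1.png

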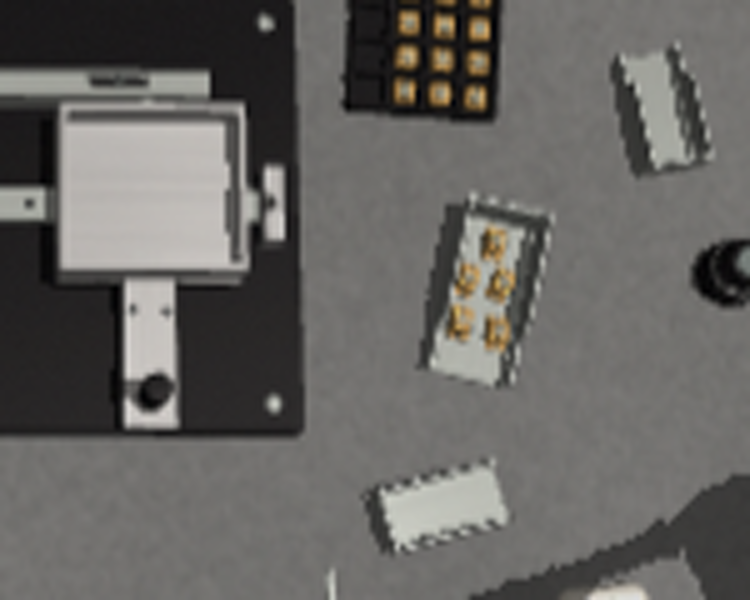

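View pics/c2.png

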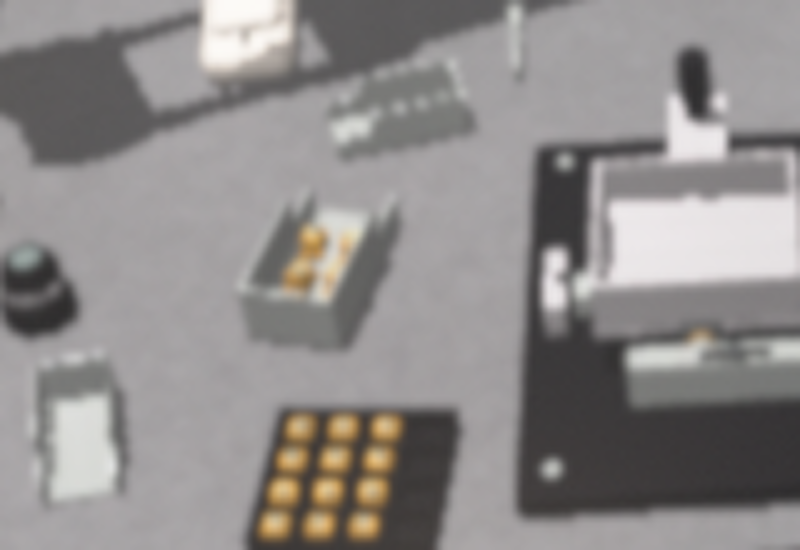

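The crop confirms it. The loaded scoop has its rear wall at crop (512,205) and its mouth at (467,378), towards the robot. It is about twice the size of the empty trays and holds five gold housings. The knob top is at crop (155,388) in the top view and (690,55) in the scene view. Next I'll measure from both views.

Run:
```python
from h import *
np.set_printoptions(precision=4,suppress=True)
T=lambda x,y:(290+(x-2)/5,135+(y-2)/5)
S=lambda x,y:(90+(x-2)/5,185+(y-2)/5)
for nm,a,b in [("rearR",(550,212),(243,290)),("rearL",(472,197),(345,312)),("knobtop",(155,387),(690,54)),
  ("pan -x -y",(243,277),(590,160)),("pan+x -y",(243,104),(594,290))]:
    print(nm,*tri(T(*a),S(*b)))
for a in [(425,370),(512,387)]: print("mouth z.003",plane("top",T(*a),.003))
for a in [(472,197),(550,212)]: print("rear z.038",plane("top",T(*a),.038))
for a in [(60,104),(243,104),(243,277),(58,277)]: print("rim z.081",plane("top",T(*a),.081))
# gold housings
t=cv2.imread("pics/top0.png");h=cv2.cvtColor(t,cv2.COLOR_BGR2HSV)
m=cv2.inRange(h,(8,90,80),(30,255,255));m[:,:370]=0;m[:170]=0;m[225:]=0;m[:,410:]=0
n,l,st,ce=cv2.connectedComponentsWithStats(m)
for i in range(1,n):print("gold",st[i,4],plane("top",ce[i],.012))
# plate outline
k=(h[...,2]<50).astype(np.uint8);k[:130]=0;k[225:]=0;k[:,:175]=0;k[:,355:]=0
k=cv2.morphologyEx(k*255,cv2.MORPH_CLOSE,np.ones((25,25)))
c=max(cv2.findContours(k,0,1)[0],key=cv2.contourArea);r=cv2.minAreaRect(c)
P=np.array([plane("top",p,.018) for p in cv2.boxPoints(r)]);print("plate",P,P.mean(0))
# clouds
X=cloud("top",np.load("pics/top0.npy"))
sel=(X[...,0]>.42)&(X[...,0]<.62)&(X[...,1]>-.42)&(X[...,1]<-.22)&(X[...,2]>.025)&(X[...,2]<.05)
q=X[sel];print("scoop top pts",len(q),q.mean(0),np.percentile(q[:,2],[10,50,90]))
print("rect",cv2.minAreaRect(q[:,:2].astype(np.float32)))
for n in("top","scene"):
  X=cloud(n,np.load(f"pics/{n}0.npy"))
  sel=(X[...,1]>-.3)&(X[...,1]<-.0)&(X[...,2]>.083)&(X[...,2]<.105)&(X[...,0]>.35)&(X[...,0]<.5)
  q=X[sel];print(n,"knob",len(q),q.mean(0) if len(q) else 0,q.min(0),q.max(0))
  sel=(X[...,1]>-.3)&(X[...,1]<-.0)&(X[...,2]>.07)&(X[...,2]<.09)&(X[...,0]>.47)&(X[...,0]<.68)
  q=X[sel];print(n,"rim",len(q),q.min(0),q.max(0))
```

```text
rearR [ 0.6007 -0.3741  0.0375] 0.0009322353702698336
rearL [ 0.614  -0.321   0.0281] 0.010501063886832076
knobtop [ 0.4804 -0.1071  0.0936] 0.0033766850166514558
pan -x -y [ 0.5527 -0.1681  0.0761] 0.005103529018224579
pan+x -y [ 0.6659 -0.1695  0.0776] 0.0015651101315010789
mouth z.003 [ 0.5032 -0.2943  0.003 ]
mouth z.003 [ 0.4906 -0.3514  0.003 ]
rear z.038 [ 0.6117 -0.3239  0.038 ]
rear z.038 [ 0.6006 -0.3744  0.038 ]
rim z.081 [ 0.667  -0.0526  0.081 ]
rim z.081 [ 0.6649 -0.1698  0.081 ]
rim z.081 [ 0.5517 -0.1648  0.081 ]
rim z.081 [ 0.554 -0.048  0.081]
gold 20 [ 0.5855 -0.343   0.012 ]
gold 18 [ 0.5616 -0.3233  0.012 ]
gold 21 [ 0.5579 -0.346   0.012 ]
gold 16 [ 0.5334 -0.3166  0.012 ]
gold 25 [ 0.5251 -0.3407  0.012 ]
plate [[ 0.4721  0.3451  0.018 ]
 [ 0.7715  0.3506  0.018 ]
 [ 0.7615 -0.2193  0.018 ]
 [ 0.4612 -0.2049  0.018 ]] [0.6166 0.0679 0.018 ]
scoop top pts 131 [ 0.5675 -0.3393  0.0349] [0.0272 0.0353 0.0409]
rect ((0.5097561478614807, -0.3216969668865204), (0.058339882642030716, 0.20052650570869446), 73.26831817626953)
top knob 33 [ 0.4786 -0.1067  0.0936] [ 0.4709 -0.1163  0.0838] [ 0.4872 -0.0976  0.1024]
top rim 262 [ 0.4703 -0.1692  0.0701] [ 0.6669 -0.0508  0.0892]
scene knob 41 [ 0.4865 -0.1073  0.0922] [ 0.4715 -0.1172  0.083 ] [ 0.4952 -0.0984  0.1004]
scene rim 427 [ 0.4756 -0.1702  0.0701] [ 0.6752 -0.0509  0.0894]
```

```bash
cat >> h.py <<'E'
def pose(yaw,tilt=0):
    # tool: x along yaw heading, z down; then nose up by tilt (fingers swing towards +heading)
    return Ro.from_euler('z',yaw)*Ro.from_euler('y',-tilt)*Ro.from_euler('x',np.pi)
def plan(p0,R0,p1,R1,n,grip,dec=1,fine=True):
    """n rows, in tool units; prints them"""
    p=np.array(p0,float);R=R0;out=[]
    for i in range(n):
        k=n-i; d=dec if (i<n-2 or not fine) else 2
        w=(R.inv()*R1).as_rotvec()/np.radians(6)/k
        t=R.inv().apply(p1-p)/.03/k
        row=np.round(np.r_[t,w],d)+0.; assert abs(row).max()<=1,row
        p=p+R.apply(row[:3]*.03);R=R*Ro.from_rotvec(row[3:]*np.radians(6)); out.append(row.tolist()+[grip])
    for i in range(0,n,5): print("["+",".join("["+",".join(f"{v:g}" for v in r)+"]" for r in out[i:i+5])+"]")
    print("end err mm",(p1-p)*1e3,(R.inv()*R1).magnitude())
    return p,R
def cur():
    s=read_state(); return s["tool_pos"],Ro.from_rotvec(s["tcp_rot"]),s
E
python3 - <<'E'
from h import *
p,R,s=cur()
plan(p,R,np.array([.5515,-.336,.17]),pose(-.235),15,1)
E
```

```text
[[0.8,-0.3,0.3,0,0,0.4,1],[0.8,-0.3,0.3,0,0,0.4,1],[0.7,-0.4,0.3,0,0,0.4,1],[0.7,-0.4,0.3,0,0,0.4,1],[0.7,-0.4,0.3,0,0,0.5,1]]
[[0.7,-0.4,0.3,0,0,0.4,1],[0.7,-0.5,0.3,0,0,0.5,1],[0.6,-0.5,0.3,0,0,0.4,1],[0.6,-0.5,0.3,0,0,0.5,1],[0.6,-0.6,0.3,0,0,0.4,1]]
[[0.6,-0.6,0.3,0,0,0.5,1],[0.5,-0.6,0.3,0,0,0.4,1],[0.5,-0.7,0.3,0,0,0.5,1],[0.51,-0.67,0.27,-0.01,0.01,0.44,1],[0.48,-0.7,0.26,-0.01,0,0.45,1]]
end err mm [ 0.05419604  0.00286281 -0.05199539] 0.000522151491149965
```

jog_arm:
  increments:
    - [[0.8, -0.3, 0.3, 0, 0, 0.4, 1], [0.8, -0.3, 0.3, 0, 0, 0.4, 1], [0.7, -0.4, 0.3, 0, 0, 0.4, 1], [0.7, -0.4, 0.3, 0, 0, 0.4, 1], [0.7, -0.4, 0.3, 0, 0, 0.5, 1]]
  force: 40

```text
time: 0.52
tool_pos: [0.3807, -0.5142, 0.2578]
tcp_rot: [-3.119, -0.364, 0.001]
wrist_force: [0.4, -1.3, -0.4]
width: 1.0
grip_force: 0.0
```

jog_arm:
  increments:
    - [[0.7, -0.4, 0.3, 0, 0, 0.4, 1], [0.7, -0.5, 0.3, 0, 0, 0.5, 1], [0.6, -0.5, 0.3, 0, 0, 0.4, 1], [0.6, -0.5, 0.3, 0, 0, 0.5, 1], [0.6, -0.6, 0.3, 0, 0, 0.4, 1]]

```text
time: 0.93
tool_pos: [0.4655, -0.4263, 0.2129]
tcp_rot: [-3.141, -0.003, 0.001]
wrist_force: [0.1, -0.4, 0.3]
width: 1.003
grip_force: 0.0
```

jog_arm:
  increments:
    - [[0.6, -0.6, 0.3, 0, 0, 0.5, 1], [0.5, -0.6, 0.3, 0, 0, 0.4, 1], [0.5, -0.7, 0.3, 0, 0, 0.5, 1], [0.51, -0.67, 0.27, -0.01, 0.01, 0.44, 1], [0.48, -0.7, 0.26, -0.01, 0, 0.45, 1]]

```text
time: 1.35
tool_pos: [0.552, -0.3354, 0.1698]
tcp_rot: [3.118, -0.372, -0.001]
wrist_force: [0.2, -0.3, -0.1]
width: 1.002
grip_force: 0.0
```

Run:
```python
from h import *
p,d=viewer.read_camera("scene");cv2.imwrite("pics/s1.png",cv2.resize(p[150:280,80:240],None,fx=4.5,fy=4.5,interpolation=cv2.INTER_CUBIC))
a,R,s=cur();print(s["q"],a)
plan(a,R,np.array([.5515,-.336,.076]),pose(-.235),5,1,2)
```

```text
[-0.57860032  0.32203048  1.79272682  0.00183622  1.02773299  1.22958951] [ 0.55432715 -0.33181223  0.16815793]
[[-0.01,0.03,0.61,0,0,-0.01,1],[-0.01,0.03,0.62,0,0,-0.01,1],[-0.01,0.03,0.61,-0.01,0,0,1],[-0.01,0.04,0.62,0,0,-0.01,1],[-0.02,0.03,0.61,-0.01,0,0,1]]
end err mm [ 0.04710667 -0.07197499 -0.05224862] 0.00048783704816546025
```

View pics/s1.png

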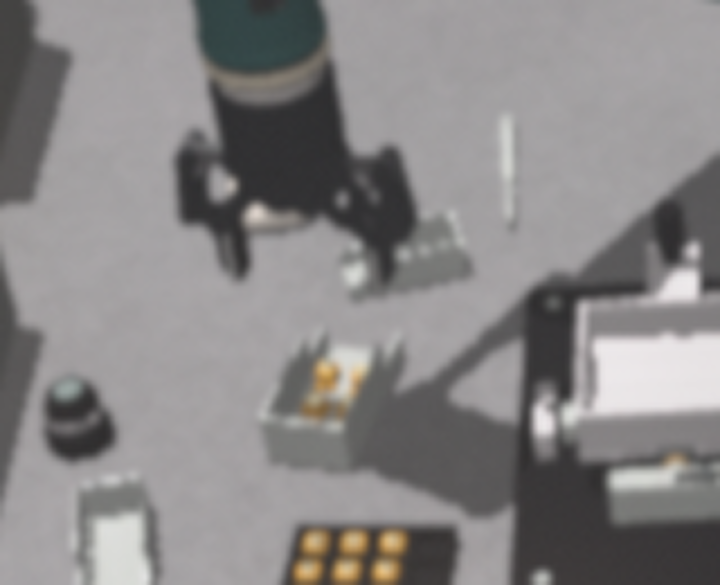

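The scene crop shows the open gripper above and in line with the scoop at (320,410), with both fingers clear of it. The command is already on target, so I'll descend straight.

jog_arm:
  increments:
    - [[0, 0, 0.7, 0, 0, 0, 1], [0, 0, 0.7, 0, 0, 0, 1], [0, 0, 0.7, 0, 0, 0, 1], [0, 0, 0.5, 0, 0, 0, 1], [0, 0, 0.3, 0, 0, 0, 1]]

```text
time: 1.82
tool_pos: [0.5502, -0.3359, 0.081]
tcp_rot: [3.12, -0.368, -0.005]
wrist_force: [0.3, 0.1, -0.6]
width: 1.0
grip_force: 0.0
```

jog_arm:
  increments:
    - [[0, 0, 0.2, 0, 0, 0, 1], [0, 0, 0, 0, 0, 0, 1], [0, 0, 0, 0, 0, 0, 0.3], [0, 0, 0, 0, 0, 0, 0.3], [0, 0, 0, 0, 0, 0, -0.5]]

```text
time: 2.23
tool_pos: [0.5528, -0.3376, 0.0797]
tcp_rot: [3.117, -0.369, 0.005]
wrist_force: [0.4, -0.4, -0.8]
width: 0.651
grip_force: 43.1
```

jog_arm:
  increments:
    - [[0, 0, 0, 0, 0, 0, -0.5], [0, 0, 0, 0, 0, 0, -0.5], [0, 0, 0, 0, 0, 0, -0.5], [0, 0, 0, 0, 0, 0, -0.5], [0, 0, 0, 0, 0, 0, -0.5]]

```text
time: 2.65
tool_pos: [0.5527, -0.3376, 0.0796]
tcp_rot: [3.117, -0.368, 0.005]
wrist_force: [-0.9, 0.1, 5.9]
width: 0.647
grip_force: 44.1
```

jog_arm:
  increments:
    - [[0, 0, -0.3, 0, 0, 0, -0.5], [0, 0, -0.6, 0, 0, 0, -0.5], [0, 0, -0.9, 0, 0, 0, -0.5], [0, 0, -0.9, 0, 0, 0, -0.5], [0, 0, -0.9, 0, 0, 0, -0.5]]

```text
time: 3.07
tool_pos: [0.5507, -0.336, 0.186]
tcp_rot: [3.119, -0.369, -0.003]
wrist_force: [-0.7, -0.2, -0.8]
width: 0.644
grip_force: 43.2
```

jog_arm:
  increments:
    - [[0, 0, -0.9, 0, 0, 0, -0.5], [0, 0, -0.6, 0, 0, 0, -0.5], [0, 0, -0.3, 0, 0, 0, -0.5], [0, 0, 0, 0, 0, 0, -0.5], [0, 0, 0, 0, 0, 0, -0.5]]

```text
time: 3.48
tool_pos: [0.5513, -0.3363, 0.2393]
tcp_rot: [3.118, -0.368, 0.0]
wrist_force: [-0.8, 0.4, -2.7]
width: 0.65
grip_force: 43.4
```

Run:
```python
from h import *
p,d=viewer.read_camera("scene");cv2.imwrite("pics/s2.png",cv2.resize(p[130:260,80:240],None,fx=4.5,fy=4.5,interpolation=cv2.INTER_CUBIC))
a,R,s=cur();print(s["q"],a,s["width"],s["grip_force"],s["wrist_force"])
# planar fit with q2,q3,q5 (tool down): r=a1+L1 sin q2+L2 sin(q2+q3 + g)..., z=h+L1cos q2+L2cos(q2+q3)+L3cos(sum)
from scipy.optimize import least_squares
Q=[([.264684,1.605277,1.273678],[.29629,-.60591,.30266]),([.32203,1.792727,1.027733],[.554327,-.331812,.168158]),(s["q"][[1,2,4]],a)]
def f(x):
    h,L1,L2,L3,a1,e=x;o=[]
    for q,p in Q:
        A=q[0];B=q[0]+q[1];C=B+q[2];r=np.sqrt(p[0]**2+p[1]**2-.025**2)
        o+=[a1+L1*np.sin(A)+L2*np.sin(B)+e*np.cos(B)+L3*np.sin(C)-r,h+L1*np.cos(A)+L2*np.cos(B)-e*np.sin(B)+L3*np.cos(C)-p[2]]
    return o
r=least_squares(lambda x:np.r_[f(x),.01*(x-[.3,.45,.45,.25,0,0])],[.3,.45,.45,.25,0,0]);print(r.x,np.array(f(r.x))*1e3)
```

```text
[-5.85593704e-01  2.55574430e-01  1.73871554e+00 -1.66504104e-03
  1.14860124e+00  1.22111649e+00] [ 0.55079973 -0.33590956  0.23811483] 0.6466892141259889 43.35375487804413 [-0.76308679  0.7885436  -2.09782043]
[ 2.65995601e-01  5.04131090e-01  5.65558301e-01  2.83579874e-01
  2.05895821e-03 -3.42086719e-04] [-0.10992305 -0.02447518 -0.09958423  0.07387786  0.20930275 -0.04600322]
```

View pics/s2.png

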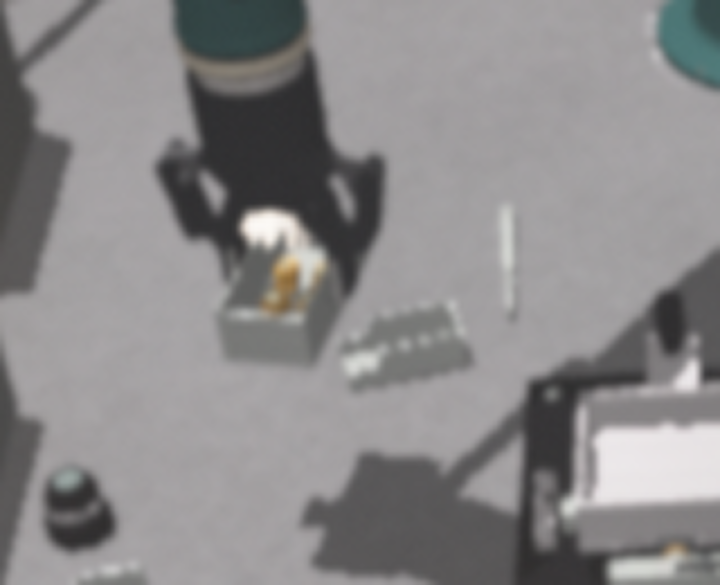

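The scoop is held level at (280,300) in the crop, with the housings still inside. Next I'll check which pour heading the arm can reach.

```bash
cat >> h.py <<'E'
L1,L2,OFF=.504,.5655,.025
def ik(p,R,L3):
    h=L3-.0176
    z=R.apply([0,0,1]); w=p-L3*z
    rr=np.hypot(w[0],w[1]); az=np.arctan2(w[1],w[0]); q1=az-np.arcsin(OFF/rr)
    r=np.sqrt(rr**2-OFF**2); dz=w[2]-h; d=np.hypot(r,dz)
    c=(d*d-L1*L1-L2*L2)/(2*L1*L2)
    if abs(c)>1: return None
    q3=np.arccos(c); q2=np.arctan2(r,dz)-np.arctan2(L2*np.sin(q3),L1+L2*c)
    b=q2+q3; f=np.array([np.sin(b)*np.cos(q1),np.sin(b)*np.sin(q1),np.cos(b)])
    dn=np.array([np.cos(b)*np.cos(q1),np.cos(b)*np.sin(q1),-np.sin(b)]); sd=np.array([-np.sin(q1),np.cos(q1),0])
    q5=np.arccos(f@z); q4=np.arctan2(z@sd,z@dn)
    return np.array([q1,q2,q3,q4,q5])
E
python3 - <<'E'
from h import *
np.set_printoptions(precision=2,suppress=True)
pan=np.array([.611,-.1095])
for L3 in(.2,.3):
  for yd in(0,30,60,90):
    for t in (0,25,40,50,58):
        y=np.radians(yd);T=np.radians(t);R=pose(y,T)
        X=R.apply([1,0,0]);Z=R.apply([0,0,1])
        # mouth edge at pan centre-ish shifted 5mm away, z .09
        m=np.r_[pan-.0*np.array([np.cos(y),np.sin(y)]),.09]
        C=m+.056*X-.019*Z; tcp=C-.060*Z
        print(L3,yd,t,ik(tcp,R,L3),tcp)
E
```

```text
0.2 0 0 [-0.2   0.38  1.72 -0.    1.05] [ 0.67 -0.11  0.17]
0.2 0 25 [-0.24  0.17  1.99  0.19  0.57] [ 0.63 -0.11  0.19]
0.2 0 40 [-0.28  0.08  2.15  0.66  0.29] [ 0.6  -0.11  0.19]
0.2 0 50 [-0.3   0.04  2.25  1.57  0.23] [ 0.59 -0.11  0.18]
0.2 0 58 [-0.32  0.04  2.32  2.2   0.34] [ 0.57 -0.11  0.18]
0.2 30 0 [-0.16  0.36  1.74 -0.    1.04] [ 0.66 -0.08  0.17]
0.2 30 25 [-0.3   0.2   1.96  0.48  0.74] [ 0.63 -0.1   0.19]
0.2 30 40 [-0.39  0.14  2.07  0.94  0.69] [ 0.6  -0.11  0.19]
0.2 30 50 [-0.46  0.14  2.14  1.25  0.74] [ 0.59 -0.12  0.18]
0.2 30 58 [-0.51  0.15  2.19  1.47  0.82] [ 0.58 -0.13  0.18]
0.2 60 0 [-0.13  0.32  1.8  -0.    1.03] [ 0.64 -0.06  0.17]
0.2 60 25 [-0.32  0.25  1.89  0.52  0.98] [ 0.62 -0.09  0.19]
0.2 60 40 [-0.44  0.26  1.94  0.83  1.06] [ 0.61 -0.12  0.19]
0.2 60 50 [-0.51  0.29  1.96  1.    1.15] [ 0.6  -0.13  0.18]
0.2 60 58 [-0.56  0.32  1.97  1.11  1.24] [ 0.59 -0.14  0.18]
0.2 90 0 [-0.13  0.27  1.86  0.    1.01] [ 0.61 -0.05  0.17]
0.2 90 25 [-0.32  0.31  1.81  0.44  1.2 ] [ 0.61 -0.09  0.19]
0.2 90 40 [-0.42  0.38  1.78  0.64  1.37] [ 0.61 -0.12 
[... 661 characters left out ...]
 [ 0.59 -0.12  0.18]
0.3 30 58 [-0.68  0.17  2.3   1.45  0.92] [ 0.58 -0.13  0.18]
0.3 60 0 [-0.13  0.32  1.8  -0.    1.03] [ 0.64 -0.06  0.17]
0.3 60 25 [-0.39  0.24  1.92  0.53  0.99] [ 0.62 -0.09  0.19]
0.3 60 40 [-0.55  0.28  1.96  0.81  1.09] [ 0.61 -0.12  0.19]
0.3 60 50 [-0.64  0.34  1.97  0.96  1.19] [ 0.6  -0.13  0.18]
0.3 60 58 [-0.7   0.4   1.97  1.05  1.29] [ 0.59 -0.14  0.18]
0.3 90 0 [-0.13  0.27  1.86  0.    1.01] [ 0.61 -0.05  0.17]
0.3 90 25 [-0.38  0.34  1.79  0.43  1.22] [ 0.61 -0.09  0.19]
0.3 90 40 [-0.51  0.45  1.72  0.61  1.39] [ 0.61 -0.12  0.19]
0.3 90 50 [-0.57  0.54  1.68  0.7   1.52] [ 0.61 -0.13  0.18]
0.3 90 58 [-0.62  0.62  1.64  0.77  1.62] [ 0.61 -0.15  0.18]
```

```bash
cat > pour.py <<'E'
from h import *
pan=np.array([.611,-.1095]);yw=np.radians(70);hd=np.array([np.cos(yw),np.sin(yw)])
def tcp(t,along,z):
    R=pose(yw,np.radians(t));X=R.apply([1,0,0]);Z=R.apply([0,0,1])
    return np.r_[pan+along*hd,z]+.056*X-.019*Z-.060*Z,R
E
python3 - <<'E'
from pour import *
p,R=np.array([.5515,-.336,.239]),pose(-.235)
p1,R1=tcp(0,-.02,.115);print(p1)
p,R=plan(p,R,p1,R1,20,-.5)
p1,R1=tcp(18,-.005,.098)
p,R=plan(p,R,p1,R1,5,-.5)
np.savez("pp.npz",p=p,r=R.as_rotvec())
E
```

```text
[ 0.62331273 -0.07567107  0.194     ]
[[0,-0.4,0.1,0,0,-0.7,-0.5],[0,-0.5,0.1,0,0,-0.7,-0.5],[0.1,-0.4,0.1,0,0,-0.7,-0.5],[0.1,-0.4,0.1,0,0,-0.7,-0.5],[0.1,-0.4,0.1,0,0,-0.7,-0.5]]
[[0.2,-0.4,0.1,0,0,-0.7,-0.5],[0.2,-0.4,0.1,0,0,-0.7,-0.5],[0.2,-0.4,0.1,0,0,-0.7,-0.5],[0.3,-0.4,0.1,0,0,-0.7,-0.5],[0.3,-0.3,0.1,0,0,-0.7,-0.5]]
[[0.3,-0.3,0,0,0,-0.7,-0.5],[0.3,-0.3,0.1,0,0,-0.7,-0.5],[0.4,-0.3,0,0,0,-0.7,-0.5],[0.4,-0.3,0.1,0,0,-0.7,-0.5],[0.4,-0.2,0,0,0,-0.7,-0.5]]
[[0.4,-0.2,0.1,0,0,-0.7,-0.5],[0.4,-0.1,0,0,0,-0.7,-0.5],[0.5,-0.1,0.1,0,0,-0.7,-0.5],[0.46,-0.11,0.05,0,0,-0.66,-0.5],[0.47,-0.09,0.05,0,0,-0.65,-0.5]]
end err mm [ 1.04425782e-01 -3.24575828e-02  5.55111512e-14] 7.868268156272693e-05
[[-0.1,0,0,0,0.6,0,-0.5],[-0.1,0,0,0,0.6,0,-0.5],[-0.1,0,0,0,0.6,0,-0.5],[-0.06,0,0.04,0,0.6,0,-0.5],[-0.07,0,0.03,0,0.6,0,-0.5]]
end err mm [ 0.16372318  0.12762553 -0.08720759] 7.868268156271449e-05
```

jog_arm:
  increments:
    - [[0, -0.4, 0.1, 0, 0, -0.7, -0.5], [0, -0.5, 0.1, 0, 0, -0.7, -0.5], [0.1, -0.4, 0.1, 0, 0, -0.7, -0.5], [0.1, -0.4, 0.1, 0, 0, -0.7, -0.5], [0.1, -0.4, 0.1, 0, 0, -0.7, -0.5]]

```text
time: 3.95
tool_pos: [0.5654, -0.2731, 0.2216]
tcp_rot: [-3.134, -0.211, 0.006]
wrist_force: [-0.1, -1.0, -2.5]
width: 0.649
grip_force: 43.3
```

jog_arm:
  increments:
    - [[0.2, -0.4, 0.1, 0, 0, -0.7, -0.5], [0.2, -0.4, 0.1, 0, 0, -0.7, -0.5], [0.2, -0.4, 0.1, 0, 0, -0.7, -0.5], [0.3, -0.4, 0.1, 0, 0, -0.7, -0.5], [0.3, -0.3, 0.1, 0, 0, -0.7, -0.5]]

```text
time: 4.37
tool_pos: [0.5841, -0.2078, 0.2065]
tcp_rot: [-3.042, -0.779, 0.007]
wrist_force: [-0.2, -0.1, -2.2]
width: 0.651
grip_force: 43.3
```

jog_arm:
  increments:
    - [[0.3, -0.3, 0, 0, 0, -0.7, -0.5], [0.3, -0.3, 0.1, 0, 0, -0.7, -0.5], [0.4, -0.3, 0, 0, 0, -0.7, -0.5], [0.4, -0.3, 0.1, 0, 0, -0.7, -0.5], [0.4, -0.2, 0, 0, 0, -0.7, -0.5]]

```text
time: 4.78
tool_pos: [0.6015, -0.1414, 0.1999]
tcp_rot: [-2.849, -1.32, 0.008]
wrist_force: [0.3, -0.0, -2.1]
width: 0.646
grip_force: 43.3
```

jog_arm:
  increments:
    - [[0.4, -0.2, 0.1, 0, 0, -0.7, -0.5], [0.4, -0.1, 0, 0, 0, -0.7, -0.5], [0.5, -0.1, 0.1, 0, 0, -0.7, -0.5], [0.46, -0.11, 0.05, 0, 0, -0.66, -0.5], [0.47, -0.09, 0.05, 0, 0, -0.65, -0.5]]

```text
time: 5.2
tool_pos: [0.6221, -0.0754, 0.1913]
tcp_rot: [-2.57, -1.805, 0.007]
wrist_force: [1.4, -0.5, -2.8]
width: 0.647
grip_force: 43.3
```

jog_arm:
  increments:
    - [[-0.1, 0, 0, 0, 0.6, 0, -0.5], [-0.1, 0, 0, 0, 0.6, 0, -0.5], [-0.1, 0, 0, 0, 0.6, 0, -0.5], [-0.06, 0, 0.04, 0, 0.6, 0, -0.5], [-0.07, 0, 0.03, 0, 0.6, 0, -0.5]]

```text
time: 5.62
tool_pos: [0.618, -0.0875, 0.1885]
tcp_rot: [-2.405, -1.683, -0.38]
wrist_force: [0.6, -0.2, -2.2]
width: 0.649
grip_force: 43.2
```

Run:
```python
from pour import *
p,d=viewer.read_camera("scene");cv2.imwrite("pics/s3.png",cv2.resize(p[110:290,150:350],None,fx=3.3,fy=3.3,interpolation=cv2.INTER_CUBIC))
a,R,s=cur();z=np.load("pp.npz");pc,Rc=z["p"],Ro.from_rotvec(z["r"]);print(s["q"],a,pc,(R.inv()*Rc).magnitude(),s["width"],s["wrist_force"])
for L in(.2,.25,.3,.35): print(L,ik(a,R,L))
p1,R1=tcp(50,.012,.088);plan(pc,Rc,p1,R1,10,-.5)
```

```text
[-0.32107928  0.25817642  1.86470704  0.36815054  1.04378587 -0.16068178] [ 0.61703703 -0.08879697  0.18723812] [ 0.61899237 -0.08721894  0.19052562] 0.00478868365397583 0.6471525209722757 [-1.37599285 -1.34097385 -4.11791229]
0.2 [-0.28314849  0.26017308  1.8534727   0.36830856  1.0407447 ]
0.25 [-0.30849326  0.26055144  1.85812491  0.36802285  1.04385015]
0.3 [-0.33390246  0.26165221  1.86187461  0.36746037  1.04711061]
0.35 [-0.35934352  0.26347465  1.86471883  0.36662447  1.05051422]
[[-0.1,0,0,0,0.5,0,-0.5],[-0.1,0,0,0,0.5,0,-0.5],[-0.1,0,0,0,0.5,0,-0.5],[-0.1,0,0,0,0.5,0,-0.5],[-0.1,0,0,0,0.6,0,-0.5]]
[[-0.1,0,-0.1,0,0.5,0,-0.5],[-0.1,0,-0.1,0,0.6,0,-0.5],[-0.2,0,-0.1,0,0.5,0,-0.5],[-0.12,0,-0.06,0,0.57,0,-0.5],[-0.12,0,-0.06,0,0.56,0,-0.5]]
end err mm [ 0.10140403 -0.05191781 -0.10712946] 0.000357823884375672
```

View pics/s3.png

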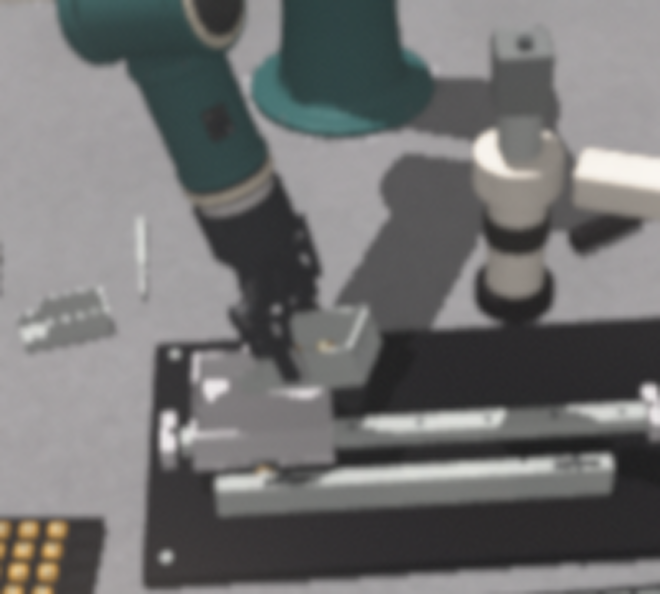

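The crop shows the tilted scoop at (335,345) with its mouth over the pan, housings still inside, and the optics at (515,250) well clear. Pouring now.

jog_arm:
  increments:
    - [[-0.1, 0, 0, 0, 0.5, 0, -0.5], [-0.1, 0, 0, 0, 0.5, 0, -0.5], [-0.1, 0, 0, 0, 0.5, 0, -0.5], [-0.1, 0, 0, 0, 0.5, 0, -0.5], [-0.1, 0, 0, 0, 0.6, 0, -0.5]]

```text
time: 6.08
tool_pos: [0.6138, -0.1003, 0.1832]
tcp_rot: [-2.234, -1.563, -0.672]
wrist_force: [-0.2, -0.2, -1.8]
width: 0.651
grip_force: 43.4
```

jog_arm:
  increments:
    - [[-0.1, 0, -0.1, 0, 0.5, 0, -0.5], [-0.1, 0, -0.1, 0, 0.6, 0, -0.5], [-0.2, 0, -0.1, 0, 0.5, 0, -0.5], [-0.12, 0, -0.06, 0, 0.57, 0, -0.5], [-0.12, 0, -0.06, 0, 0.56, 0, -0.5]]

```text
time: 6.5
tool_pos: [0.606, -0.1218, 0.1805]
tcp_rot: [-2.03, -1.42, -0.944]
wrist_force: [0.5, 1.1, -0.8]
width: 0.648
grip_force: 43.4
```

jog_arm:
  increments:
    - [[-0.1, 0, -0.1, 0, 0.5, 0, -0.5], [-0.1, 0, -0.1, 0, 0.5, 0, -0.5], [0, 0, 0, 0, 0, 0, -0.5], [0, 0, 0, 0, 0, 0, -0.5], [0, 0, 0, 0, 0, 0, -0.5]]

```text
time: 6.92
tool_pos: [0.6038, -0.1294, 0.1805]
tcp_rot: [-1.953, -1.367, -1.033]
wrist_force: [0.5, 1.6, -1.1]
width: 0.651
grip_force: 43.5
```

jog_arm:
  increments:
    - [[0, 0, 0, 0, 0, 0, -0.5], [0, 0, 0, 0, 0, 0, -0.5], [0, 0, 0, 0, 0, 0, -0.5], [0, 0, 0, 0, 0, 0, -0.5], [0, 0, 0, 0, 0, 0, -0.5]]

```text
time: 7.33
tool_pos: [0.6042, -0.1296, 0.1817]
tcp_rot: [-1.952, -1.368, -1.036]
wrist_force: [-1.0, -1.0, -1.7]
width: 0.645
grip_force: 43.5
```

Run:
```python
from pour import *
p,d=viewer.read_camera("scene");t,_=viewer.read_camera("top")
c=lambda i,s:cv2.resize(i,None,fx=s,fy=s,interpolation=cv2.INTER_CUBIC)
A=c(p[160:280,180:300],3.3);B=c(t[130:250,270:390],3.3);cv2.imwrite("pics/s4.png",np.hstack([A,B]))
a,R,s=cur();print(a,s["wrist_force"],s["width"],s["q"])
```

```text
[ 0.60409049 -0.12971736  0.1815781 ] [-0.51584835 -0.03497502 -1.9173472 ] 0.6523213564539986 [-0.61830921  0.4234125   1.88690569  0.95702769  1.35274759 -0.75492204]
```

View pics/s4.png

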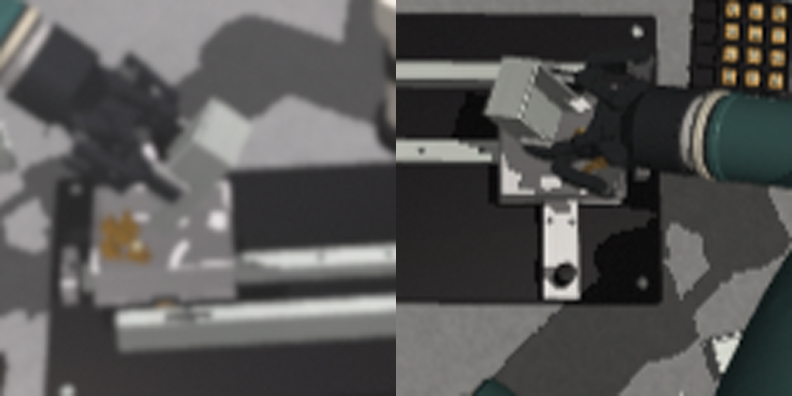

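The left half shows a gold pile in the pan at (125,240). The scoop is tipped and looks empty. I'll lift, level out, and take the scoop back to where it stood.

Run:
```python
from pour import *
a,R,s=cur();a=np.array([.6041,-.1296,.181])
p,R=plan(a,R,a+[0,-.01,.07],pose(yw,np.radians(40)),5,-.5,1,False)
p,R=plan(p,R,np.array([.5515,-.336,.17]),pose(-.235),20,-.5)
np.savez("pp.npz",p=p,r=R.as_rotvec())
```

```text
[[0.4,0,-0.3,0,-0.5,0,-0.5],[0.3,0,-0.3,0,-0.5,0,-0.5],[0.3,0,-0.4,0,-0.5,0,-0.5],[0.3,0.1,-0.4,0,-0.6,0,-0.5],[0.3,0,-0.3,0,-0.5,0,-0.5]]
end err mm [ 0.04173771 -1.45667064  0.29297059] 0.004829366041195373
[[-0.3,0,-0.1,-0.2,-0.3,0.7,-0.5],[-0.3,0.1,-0.1,-0.2,-0.3,0.7,-0.5],[-0.3,0.1,-0.1,-0.2,-0.3,0.7,-0.5],[-0.3,0.1,-0.1,-0.2,-0.3,0.7,-0.5],[-0.3,0.1,-0.1,-0.2,-0.3,0.7,-0.5]]
[[-0.3,0.2,0,-0.3,-0.3,0.7,-0.5],[-0.3,0.2,0,-0.2,-0.3,0.7,-0.5],[-0.3,0.2,0,-0.2,-0.2,0.7,-0.5],[-0.3,0.2,0,-0.3,-0.2,0.7,-0.5],[-0.3,0.3,0,-0.3,-0.3,0.6,-0.5]]
[[-0.3,0.3,0,-0.2,-0.3,0.7,-0.5],[-0.2,0.3,0,-0.2,-0.2,0.6,-0.5],[-0.2,0.3,0,-0.3,-0.2,0.7,-0.5],[-0.2,0.3,0.1,-0.3,-0.3,0.6,-0.5],[-0.2,0.3,0.1,-0.2,-0.2,0.7,-0.5]]
[[-0.1,0.4,0.1,-0.3,-0.3,0.6,-0.5],[-0.1,0.4,0.1,-0.2,-0.2,0.7,-0.5],[-0.1,0.3,0.1,-0.3,-0.3,0.6,-0.5],[-0.11,0.37,0.11,-0.23,-0.25,0.65,-0.5],[-0.07,0.37,0.13,-0.23,-0.24,0.65,-0.5]]
end err mm [-0.05745628  0.0816946   0.01442493] 0.0006414282227152285
```

jog_arm:
  increments:
    - [[0.4, 0, -0.3, 0, -0.5, 0, -0.5], [0.3, 0, -0.3, 0, -0.5, 0, -0.5], [0.3, 0, -0.4, 0, -0.5, 0, -0.5], [0.3, 0.1, -0.4, 0, -0.6, 0, -0.5], [0.3, 0, -0.3, 0, -0.5, 0, -0.5]]

```text
time: 7.85
tool_pos: [0.6043, -0.1391, 0.2524]
tcp_rot: [-2.157, -1.509, -0.789]
wrist_force: [0.7, 0.1, -1.5]
width: 0.652
grip_force: 43.4
```

jog_arm:
  increments:
    - [[-0.3, 0, -0.1, -0.2, -0.3, 0.7, -0.5], [-0.3, 0.1, -0.1, -0.2, -0.3, 0.7, -0.5], [-0.3, 0.1, -0.1, -0.2, -0.3, 0.7, -0.5], [-0.3, 0.1, -0.1, -0.2, -0.3, 0.7, -0.5], [-0.3, 0.1, -0.1, -0.2, -0.3, 0.7, -0.5]]

```text
time: 8.27
tool_pos: [0.5921, -0.1837, 0.2357]
tcp_rot: [-2.523, -1.102, -0.593]
wrist_force: [-0.5, -0.3, -1.4]
width: 0.653
grip_force: 43.3
```

jog_arm:
  increments:
    - [[-0.3, 0.2, 0, -0.3, -0.3, 0.7, -0.5], [-0.3, 0.2, 0, -0.2, -0.3, 0.7, -0.5], [-0.3, 0.2, 0, -0.2, -0.2, 0.7, -0.5], [-0.3, 0.2, 0, -0.3, -0.2, 0.7, -0.5], [-0.3, 0.3, 0, -0.3, -0.3, 0.6, -0.5]]

```text
time: 8.68
tool_pos: [0.5798, -0.2325, 0.2114]
tcp_rot: [-2.82, -0.644, -0.414]
wrist_force: [-0.7, 0.7, -2.6]
width: 0.647
grip_force: 43.3
```

jog_arm:
  increments:
    - [[-0.3, 0.3, 0, -0.2, -0.3, 0.7, -0.5], [-0.2, 0.3, 0, -0.2, -0.2, 0.6, -0.5], [-0.2, 0.3, 0, -0.3, -0.2, 0.7, -0.5], [-0.2, 0.3, 0.1, -0.3, -0.3, 0.6, -0.5], [-0.2, 0.3, 0.1, -0.2, -0.2, 0.7, -0.5]]

```text
time: 9.1
tool_pos: [0.5655, -0.2831, 0.1914]
tcp_rot: [-3.015, -0.148, -0.222]
wrist_force: [0.4, 0.4, -1.8]
width: 0.649
grip_force: 43.3
```

jog_arm:
  increments:
    - [[-0.1, 0.4, 0.1, -0.3, -0.3, 0.6, -0.5], [-0.1, 0.4, 0.1, -0.2, -0.2, 0.7, -0.5], [-0.1, 0.3, 0.1, -0.3, -0.3, 0.6, -0.5], [-0.11, 0.37, 0.11, -0.23, -0.25, 0.65, -0.5], [-0.07, 0.37, 0.13, -0.23, -0.24, 0.65, -0.5]]

```text
time: 9.52
tool_pos: [0.551, -0.3362, 0.1701]
tcp_rot: [-3.119, 0.374, 0.003]
wrist_force: [-0.5, 0.2, -1.6]
width: 0.65
grip_force: 43.3
```

Run:
```python
from pour import *
p,d=viewer.read_camera("scene");t,_=viewer.read_camera("top")
c=lambda i,s:cv2.resize(i,None,fx=s,fy=s,interpolation=cv2.INTER_CUBIC)
A=c(p[170:270,90:250],2.4);B=c(t[130:230,290:450],2.4);cv2.imwrite("pics/s5.png",np.hstack([A,B]))
a,R,s=cur();print(a,s["wrist_force"],s["width"],(R.inv()*pose(-.235)).as_rotvec())
```

```text
[ 0.55095218 -0.33645933  0.1692731 ] [-0.74655994  1.14940629 -1.36294644] 0.6467888085422584 [-0.00075239  0.00207652 -0.0008106 ]
```

View pics/s5.png

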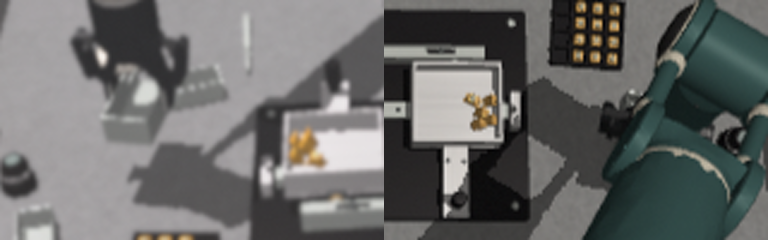

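All five housings lie in the pan, at (305,145) on the left and (480,110) on the right. The held scoop is empty. Setting it down.

jog_arm:
  increments:
    - [[0, 0, 0.7, 0, 0, 0, -0.5], [0, 0, 0.7, 0, 0, 0, -0.5], [0, 0, 0.7, 0, 0, 0, -0.5], [0, 0, 0.5, 0, 0, 0, -0.5], [0, 0, 0.3, 0, 0, 0, -0.5]]

```text
time: 10.03
tool_pos: [0.5502, -0.3349, 0.081]
tcp_rot: [-3.117, 0.366, 0.004]
wrist_force: [-0.2, 1.0, -1.8]
width: 0.648
grip_force: 43.4
```

jog_arm:
  increments:
    - [[0, 0, 0.1, 0, 0, 0, -0.5], [0, 0, 0, 0, 0, 0, -0.5], [0, 0, 0, 0, 0, 0, -0.5], [0, 0, 0, 0, 0, 0, 1], [0, 0, 0, 0, 0, 0, 1]]

```text
time: 10.45
tool_pos: [0.5522, -0.3367, 0.0815]
tcp_rot: [3.119, -0.368, 0.003]
wrist_force: [-0.0, 0.5, 0.7]
width: 0.904
grip_force: 0.0
```

jog_arm:
  increments:
    - [[0, 0, 0, 0, 0, 0, 1], [0, 0, 0, 0, 0, 0, 1], [0, 0, 0, 0, 0, 0, 1], [0, 0, 0, 0, 0, 0, 1], [0, 0, 0, 0, 0, 0, 1]]

```text
time: 10.87
tool_pos: [0.5515, -0.3363, 0.0804]
tcp_rot: [3.12, -0.368, 0.0]
wrist_force: [0.1, 0.1, 0.2]
width: 1.002
grip_force: 0.0
```

jog_arm:
  increments:
    - [[0, 0, -0.4, 0, 0, 0, 1], [0, 0, -0.8, 0, 0, 0, 1], [0, 0, -0.9, 0, 0, 0, 1], [0, 0, -0.9, 0, 0, 0, 1], [0, 0, -0.9, 0, 0, 0, 1]]

```text
time: 11.28
tool_pos: [0.5513, -0.3362, 0.1993]
tcp_rot: [3.12, -0.368, 0.0]
wrist_force: [0.5, -1.0, -0.3]
width: 1.0
grip_force: 0.0
```

```bash
cat > pk.py <<'E'
from h import *
K=np.array([.479,-.107,.080]);RK=pose(-.019,np.radians(15))
def kp(dz=0,dy=0): return K+np.array([.019*dy,dy,dz])-.054*RK.apply([0,0,1])
E
python3 - <<'E'
from pk import *
for dy in(0,.12,.24): print(ik(kp(0,dy),RK,.275))
p=np.array([.5513,-.336,.1997]);R=pose(-.235)
p,R=plan(p,R,kp(.07),RK,10,1);print(p)
i,_=viewer.read_camera("scene");cv2.imwrite("pics/s6raw.png",i)
cv2.imwrite("pics/s6.png",cv2.resize(i[215:275,90:370],None,fx=2.85,fy=2.85,interpolation=cv2.INTER_CUBIC))
E
```

```text
[-0.32279155 -0.05309362  2.32064618  0.13218388  0.62788277]
[-0.02622389 -0.07691015  2.3426663   0.00324494  0.61404612]
[ 0.26635233 -0.02668017  2.29545733 -0.12486919  0.6248565 ]
[[-0.5,-0.7,0,0,0.2,-0.2,1],[-0.4,-0.7,0,0,0.3,-0.2,1],[-0.4,-0.7,0,0,0.2,-0.2,1],[-0.4,-0.7,0,0,0.3,-0.2,1],[-0.4,-0.7,-0.1,0,0.3,-0.2,1]]
[[-0.4,-0.7,-0.1,0.1,0.2,-0.2,1],[-0.4,-0.7,-0.1,0,0.3,-0.2,1],[-0.3,-0.7,-0.1,0.1,0.2,-0.2,1],[-0.34,-0.77,-0.05,0.04,0.25,-0.22,1],[-0.32,-0.78,-0.06,0.03,0.25,-0.22,1]]
end err mm [0.04620606 0.12493232 0.15228948] 0.000638313024198043
[ 0.46498009 -0.1068594   0.20200771]
```

View pics/s6.png

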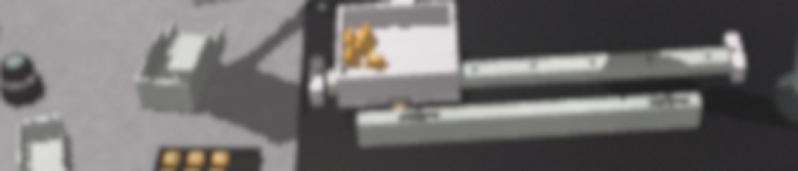

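The scoop stands upright and empty at (180,70). The brass ball shows at (400,107). The bar has clamp bolts at (420,116) and (675,100), and a small mark at (625,97) that could be the notch. I'll move to the knob and work out the distance.

jog_arm:
  increments:
    - [[-0.5, -0.7, 0, 0, 0.2, -0.2, 1], [-0.4, -0.7, 0, 0, 0.3, -0.2, 1], [-0.4, -0.7, 0, 0, 0.2, -0.2, 1], [-0.4, -0.7, 0, 0, 0.3, -0.2, 1], [-0.4, -0.7, -0.1, 0, 0.3, -0.2, 1]]

```text
time: 11.75
tool_pos: [0.5091, -0.2201, 0.1974]
tcp_rot: [3.112, -0.201, 0.214]
wrist_force: [-0.6, 0.8, 0.0]
width: 1.004
grip_force: 0.0
```

jog_arm:
  increments:
    - [[-0.4, -0.7, -0.1, 0.1, 0.2, -0.2, 1], [-0.4, -0.7, -0.1, 0, 0.3, -0.2, 1], [-0.3, -0.7, -0.1, 0.1, 0.2, -0.2, 1], [-0.34, -0.77, -0.05, 0.04, 0.25, -0.22, 1], [-0.32, -0.78, -0.06, 0.03, 0.25, -0.22, 1]]

```text
time: 12.17
tool_pos: [0.4648, -0.1064, 0.2006]
tcp_rot: [3.111, -0.028, 0.414]
wrist_force: [-0.2, -0.3, 0.3]
width: 1.0
grip_force: 0.0
```

Run:
```python
from pk import *
a,R,s=cur();print(a,s["q"],(R.inv()*RK).as_rotvec())
n=plane("scene",(309.3,249.0),.048);b=plane("scene",(230.4,252.5),.042);print(n,b,n-b)
for u in(420,675):print(plane("scene",(90+u/2.85,215+108/2.85),.048))
# dark spots along the bar top, raw scene picture
g=cv2.cvtColor(cv2.imread("pics/s6raw.png"),cv2.COLOR_BGR2GRAY)
for x in range(296,336): print(x,[int(v) for v in g[246:253,x]],end=';')
plan(kp(.07),RK,kp(0),RK,5,1)
```

```text
[ 0.46484228 -0.10636384  0.20056112] [-0.32202315 -0.1558164   2.26495036  0.1101466   0.78244839  1.198069  ] [ 0.00051804 -0.00262935  0.00137302]
[0.69040281 0.11026737 0.048     ] [ 0.67467879 -0.11028303  0.042     ] [0.01572402 0.2205504  0.006     ]
[ 0.68456566 -0.09089707  0.048     ]
[0.71103251 0.15631992 0.048     ]
296 [45, 46, 67, 119, 177, 210, 215];297 [44, 47, 70, 122, 179, 209, 214];298 [44, 48, 74, 127, 181, 210, 211];299 [45, 48, 76, 130, 181, 209, 210];300 [44, 48, 77, 130, 182, 210, 209];301 [43, 49, 78, 132, 183, 210, 209];302 [42, 49, 81, 136, 185, 210, 210];303 [39, 49, 88, 143, 190, 212, 208];304 [35, 47, 90, 148, 191, 211, 207];305 [35, 46, 91, 149, 193, 211, 205];306 [33, 45, 92, 151, 193, 210, 205];307 [34, 42, 83, 139, 186, 208, 204];308 [34, 40, 73, 127, 177, 204, 202];309 [33, 43, 81, 138, 184, 207, 203];310 [34, 47, 96, 157, 197, 210, 201];311 [35, 52, 105, 165, 200, 209, 197];312 [35, 55, 108, 167, 201, 206, 192];313 [35, 56, 110, 167, 201, 206, 190];314 [36, 59, 113, 170, 201, 205, 189];315 [38, 65, 118, 172, 201, 204, 186];316 [37, 68, 120, 169, 1
[... 204 characters left out ...]
322 [40, 74, 110, 120, 111, 118, 129];323 [39, 67, 98, 111, 111, 125, 134];324 [38, 60, 90, 101, 107, 123, 132];325 [41, 70, 103, 110, 107, 118, 125];326 [45, 85, 124, 127, 118, 130, 134];327 [49, 97, 138, 138, 127, 144, 146];328 [52, 101, 144, 141, 129, 146, 149];329 [55, 105, 146, 142, 126, 142, 145];330 [57, 107, 147, 144, 130, 142, 144];331 [57, 109, 155, 162, 152, 155, 147];332 [61, 115, 166, 188, 184, 172, 151];333 [65, 120, 172, 198, 199, 181, 151];334 [60, 109, 157, 183, 187, 172, 145];335 [48, 79, 114, 137, 147, 141, 122];[[-0.1,0,0.5,0,0,0,1],[-0.1,0,0.4,0,0,0,1],[-0.1,0,0.5,0,0,0,1],[-0.15,0,0.43,0,0,0,1],[-0.15,0,0.42,0,0,0,1]]
end err mm [-0.08360558  0.0015887  -0.14126391] 0.0
```

jog_arm:
  increments:
    - [[-0.1, 0, 0.5, 0, 0, 0, 1], [-0.1, 0, 0.4, 0, 0, 0, 1], [-0.1, 0, 0.5, 0, 0, 0, 1], [-0.15, 0, 0.43, 0, 0, 0, 1], [-0.15, 0, 0.42, 0, 0, 0, 1]]

```text
time: 12.58
tool_pos: [0.4655, -0.1071, 0.1301]
tcp_rot: [3.111, -0.028, 0.412]
wrist_force: [-0.2, -0.0, 0.1]
width: 1.0
grip_force: 0.0
```

jog_arm:
  increments:
    - [[0, 0, 0, 0, 0, 0, 1], [0, 0, 0, 0, 0, 0, 0], [0, 0, 0, 0, 0, 0, -0.3], [0, 0, 0, 0, 0, 0, -0.7], [0, 0, 0, 0, 0, 0, -1]]

```text
time: 13.0
tool_pos: [0.4661, -0.1075, 0.131]
tcp_rot: [3.111, -0.029, 0.413]
wrist_force: [-0.6, -0.1, -1.2]
width: 0.453
grip_force: 0.0
```

jog_arm:
  increments:
    - [[0, 0, 0, 0, 0, 0, -1], [0, 0, 0, 0, 0, 0, -1], [0, 0, 0, 0, 0, 0, -1], [0, 0, 0, 0, 0, 0, -1], [0, 0, 0, 0, 0, 0, -1]]

```text
time: 13.42
tool_pos: [0.4657, -0.1074, 0.1307]
tcp_rot: [3.111, -0.029, 0.411]
wrist_force: [-3.3, 0.3, 5.7]
width: 0.223
grip_force: 39.1
```

Run:
```python
from pk import *
a,R,s=cur();print(a,s["wrist_force"],s["width"],s["grip_force"])
c=kp(0)
for dy,n in((.12,10),(.07,10),(.01,5)):
    plan(c,RK,c+[.019*dy,dy,0],RK,n,-1,2); c=c+[.019*dy,dy,0]
```

```text
[ 0.46571624 -0.10738647  0.13069818] [-3.34120957  0.31036084  5.70280016] 0.22287752456967758 39.054405283589944
[[0,-0.4,0,0,0,0,-1],[0,-0.4,0,0,0,0,-1],[0,-0.4,0,0,0,0,-1],[0,-0.4,0,0,0,0,-1],[0,-0.4,0,0,0,0,-1]]
[[0,-0.4,0,0,0,0,-1],[0,-0.4,0,0,0,0,-1],[0,-0.4,0,0,0,0,-1],[0,-0.4,0,0,0,0,-1],[0,-0.4,0,0,0,0,-1]]
end err mm [0.00013718 0.02165935 0.        ] 0.0
[[0,-0.23,0,0,0,0,-1],[0,-0.23,0,0,0,0,-1],[0,-0.23,0,0,0,0,-1],[0,-0.23,0,0,0,0,-1],[0,-0.24,0,0,0,0,-1]]
[[0,-0.23,0,0,0,0,-1],[0,-0.24,0,0,0,0,-1],[0,-0.23,0,0,0,0,-1],[0,-0.24,0,0,0,0,-1],[0,-0.23,0,0,0,0,-1]]
end err mm [0.00197991 0.11261657 0.        ] 0.0
[[0,-0.07,0,0,0,0,-1],[0,-0.07,0,0,0,0,-1],[0,-0.06,0,0,0,0,-1],[0,-0.07,0,0,0,0,-1],[0,-0.06,0,0,0,0,-1]]
end err mm [0.00191132 0.1017869  0.        ] 0.0
```

jog_arm:
  increments:
    - [[0, -0.2, 0, 0, 0, 0, -1], [0, -0.3, 0, 0, 0, 0, -1], [0, -0.4, 0, 0, 0, 0, -1], [0, -0.4, 0, 0, 0, 0, -1], [0, -0.4, 0, 0, 0, 0, -1]]

```text
time: 13.83
tool_pos: [0.4669, -0.0574, 0.1307]
tcp_rot: [3.108, -0.029, 0.413]
wrist_force: [-0.5, -8.9, 2.4]
width: 0.221
grip_force: 39.0
```

jog_arm:
  increments:
    - [[0, -0.4, 0, 0, 0, 0, -1], [0, -0.4, 0, 0, 0, 0, -1], [0, -0.4, 0, 0, 0, 0, -1], [0, -0.4, 0, 0, 0, 0, -1], [0, -0.4, 0, 0, 0, 0, -1]]

```text
time: 14.25
tool_pos: [0.4684, 0.0029, 0.1307]
tcp_rot: [3.109, -0.028, 0.414]
wrist_force: [2.2, -8.8, 0.5]
width: 0.22
grip_force: 39.0
```

jog_arm:
  increments:
    - [[0, -0.4, 0, 0, 0, 0, -1], [0, -0.4, 0, 0, 0, 0, -1], [0, -0.4, 0, 0, 0, 0, -1], [0, -0.3, 0, 0, 0, 0, -1], [0, -0.2, 0, 0, 0, 0, -1]]

```text
time: 14.67
tool_pos: [0.4697, 0.0547, 0.1307]
tcp_rot: [3.11, -0.027, 0.415]
wrist_force: [2.9, -7.5, -0.3]
width: 0.223
grip_force: 39.4
```

Run:
```python
from pk import *
a,R,s=cur();print(a,s["wrist_force"],s["torque"],s["width"],s["grip_force"],s["q"])
p,d=viewer.read_camera("scene");t,_=viewer.read_camera("top")
c=lambda i,s:cv2.resize(i,None,fx=s,fy=s,interpolation=cv2.INTER_CUBIC)
cv2.imwrite("pics/s7.png",np.hstack([c(p[120:280,220:380],2.5),c(t[100:260,200:360],2.5)]))
```

```text
[0.46969565 0.05465811 0.13069933] [ 2.88761511 -7.45640471 -0.25273209] [-0.93304097 -0.29556119 -0.32862022] 0.2225359601797046 39.379293392412364 [ 0.07890116 -0.05984123  2.33269061 -0.04750576  0.60525752  1.70285294]
```

View pics/s7.png

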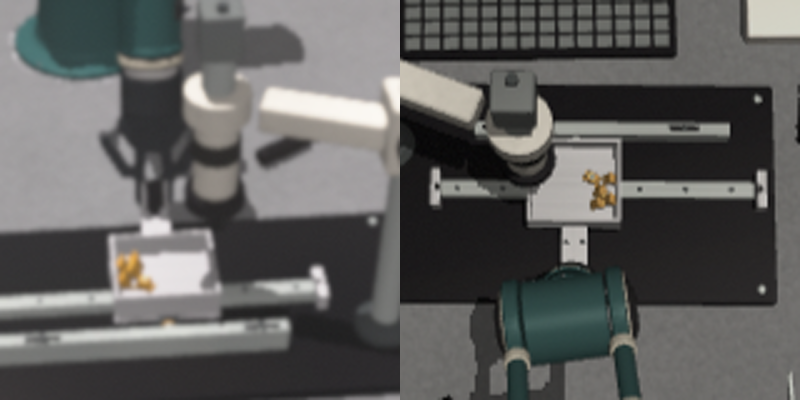

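Left: the carriage is under way with the housings in the pan, and the gripper is clear of the lens at (215,190). Right: the wrist is well away from the camera at (510,100). From here I'll approach the notch and then creep.

jog_arm:
  increments:
    - [[0, -0.2, 0, 0, 0, 0, -1], [0, -0.3, 0, 0, 0, 0, -1], [0, -0.3, 0, 0, 0, 0, -1], [0, -0.3, 0, 0, 0, 0, -1], [0, -0.2, 0, 0, 0, 0, -1]]

```text
time: 15.18
tool_pos: [0.4706, 0.0933, 0.1307]
tcp_rot: [3.11, -0.028, 0.415]
wrist_force: [6.8, -8.1, -1.3]
width: 0.222
grip_force: 39.7
```

jog_arm:
  increments:
    - [[0, -0.1, 0, 0, 0, 0, -1], [0, 0, 0, 0, 0, 0, -1], [0, 0, 0, 0, 0, 0, -1], [0, 0, 0, 0, 0, 0, -1], [0, 0, 0, 0, 0, 0, -1]]

```text
time: 15.6
tool_pos: [0.4707, 0.0973, 0.1307]
tcp_rot: [3.112, -0.029, 0.416]
wrist_force: [5.2, 3.1, -2.3]
width: 0.216
grip_force: 39.7
```

jog_arm:
  increments:
    - [[0, -0.02, 0, 0, 0, 0, -1], [0, -0.02, 0, 0, 0, 0, -1], [0, -0.02, 0, 0, 0, 0, -1], [0, 0, 0, 0, 0, 0, -1], [0, 0, 0, 0, 0, 0, -1]]

```text
time: 16.02
tool_pos: [0.4708, 0.0983, 0.1307]
tcp_rot: [3.111, -0.029, 0.416]
wrist_force: [6.0, -1.2, -2.0]
width: 0.221
grip_force: 39.8
```

jog_arm:
  increments:
    - [[0, -0.02, 0, 0, 0, 0, -1], [0, -0.02, 0, 0, 0, 0, -1], [0, -0.02, 0, 0, 0, 0, -1], [0, 0, 0, 0, 0, 0, -1], [0, 0, 0, 0, 0, 0, -1]]

```text
time: 16.43
tool_pos: [0.4708, 0.1002, 0.1307]
tcp_rot: [3.111, -0.029, 0.416]
wrist_force: [6.1, -1.5, -1.4]
width: 0.219
grip_force: 39.8
```

jog_arm:
  increments:
    - [[0, -0.02, 0, 0, 0, 0, -1], [0, -0.02, 0, 0, 0, 0, -1], [0, -0.02, 0, 0, 0, 0, -1], [0, 0, 0, 0, 0, 0, -1], [0, 0, 0, 0, 0, 0, -1]]

```text
time: 16.85
tool_pos: [0.4709, 0.102, 0.1307]
tcp_rot: [3.111, -0.029, 0.416]
wrist_force: [6.0, 0.1, -0.9]
width: 0.221
grip_force: 39.8
```

jog_arm:
  increments:
    - [[0, -0.02, 0, 0, 0, 0, -1], [0, -0.02, 0, 0, 0, 0, -1], [0, -0.02, 0, 0, 0, 0, -1], [0, 0, 0, 0, 0, 0, -1], [0, 0, 0, 0, 0, 0, -1]]

```text
time: 17.27
tool_pos: [0.4709, 0.1038, 0.1307]
tcp_rot: [3.111, -0.029, 0.416]
wrist_force: [5.9, -1.2, -3.4]
width: 0.223
grip_force: 39.8
```

Run:
```python
from pk import *
a,R,s=cur();print(a,s["wrist_force"],s["torque"])
p,d=viewer.read_camera("scene");cv2.imwrite("pics/s8raw.png",p)
h=cv2.cvtColor(p,cv2.COLOR_BGR2HSV);m=cv2.inRange(h,(8,90,80),(30,255,255));m[:243]=0;m[258:]=0;m[:,:220]=0
n,l,st,ce=cv2.connectedComponentsWithStats(m)
for i in range(1,n):print(st[i],ce[i],plane("scene",ce[i],.040))
o=cv2.imread("pics/s6raw.png");h=cv2.cvtColor(o,cv2.COLOR_BGR2HSV);m=cv2.inRange(h,(8,90,80),(30,255,255));m[:248]=0;m[258:]=0;m[:,:200]=0;m[:,260:]=0
n,l,st,ce=cv2.connectedComponentsWithStats(m)
for i in range(1,n):print(st[i],ce[i],plane("scene",ce[i],.040))
print("notch",plane("scene",(308.2,248.5),.048))
```

```text
[0.47090374 0.10382358 0.13069919] [ 5.94098634 -1.15112553 -3.44328251] [-0.10428806 -0.72621476 -0.03753995]
[554 243   6   8  26] [557.42307692 245.30769231] [0.74263628 0.81153706 0.04      ]
notch [0.6880737  0.10750546 0.048     ]
```

jog_arm:
  increments:
    - [[0, -0.02, 0, 0, 0, 0, -1], [0, -0.02, 0, 0, 0, 0, -1], [0, -0.02, 0, 0, 0, 0, -1], [0, 0, 0, 0, 0, 0, -1], [0, 0, 0, 0, 0, 0, -1]]

```text
time: 17.73
tool_pos: [0.471, 0.1056, 0.1307]
tcp_rot: [3.111, -0.029, 0.416]
wrist_force: [6.2, -0.6, -1.3]
width: 0.222
grip_force: 39.8
```

jog_arm:
  increments:
    - [[0, -0.02, 0, 0, 0, 0, -1], [0, -0.02, 0, 0, 0, 0, -1], [0, 0, 0, 0, 0, 0, -1], [0, 0, 0, 0, 0, 0, -1], [0, 0, 0, 0, 0, 0, -1]]

```text
time: 18.15
tool_pos: [0.471, 0.1069, 0.1307]
tcp_rot: [3.111, -0.029, 0.416]
wrist_force: [5.5, 0.3, -2.7]
width: 0.219
grip_force: 39.8
```

jog_arm:
  increments:
    - [[0, -0.02, 0, 0, 0, 0, -1], [0, -0.02, 0, 0, 0, 0, -1], [0, 0, 0, 0, 0, 0, -1], [0, 0, 0, 0, 0, 0, -1], [0, 0, 0, 0, 0, 0, -1]]

```text
time: 18.57
tool_pos: [0.471, 0.1083, 0.1307]
tcp_rot: [3.112, -0.029, 0.416]
wrist_force: [6.1, 0.9, -2.6]
width: 0.221
grip_force: 39.7
```

jog_arm:
  increments:
    - [[0, -0.02, 0, 0, 0, 0, -1], [0, -0.02, 0, 0, 0, 0, -1], [0, 0, 0, 0, 0, 0, -1], [0, 0, 0, 0, 0, 0, -1], [0, 0, 0, 0, 0, 0, -1]]

```text
time: 18.98
tool_pos: [0.471, 0.1096, 0.1307]
tcp_rot: [3.112, -0.029, 0.416]
wrist_force: [6.2, 1.5, -2.3]
width: 0.221
grip_force: 39.7
```

jog_arm:
  increments:
    - [[0, -0.02, 0, 0, 0, 0, -1], [0, -0.02, 0, 0, 0, 0, -1], [0, 0, 0, 0, 0, 0, -1], [0, 0, 0, 0, 0, 0, -1], [0, 0, 0, 0, 0, 0, -1]]

```text
time: 19.4
tool_pos: [0.4711, 0.1108, 0.1307]
tcp_rot: [3.112, -0.029, 0.417]
wrist_force: [5.8, 1.1, -2.5]
width: 0.222
grip_force: 39.7
```

jog_arm:
  increments:
    - [[0, -0.02, 0, 0, 0, 0, -1], [0, -0.02, 0, 0, 0, 0, -1], [0, 0, 0, 0, 0, 0, -1], [0, 0, 0, 0, 0, 0, -1], [0, 0, 0, 0, 0, 0, -1]]

```text
time: 19.82
tool_pos: [0.4711, 0.1121, 0.1307]
tcp_rot: [3.112, -0.029, 0.417]
wrist_force: [5.5, 1.8, -1.2]
width: 0.219
grip_force: 39.7
```

jog_arm:
  increments:
    - [[0, -0.02, 0, 0, 0, 0, -1], [0, -0.02, 0, 0, 0, 0, -1], [0, 0, 0, 0, 0, 0, -1], [0, 0, 0, 0, 0, 0, -1], [0, 0, 0, 0, 0, 0, -1]]

```text
time: 20.23
tool_pos: [0.4711, 0.1128, 0.1307]
tcp_rot: [3.111, -0.029, 0.416]
wrist_force: [6.8, -0.7, -1.1]
width: 0.22
grip_force: 39.7
```

Run:
```python
from pk import *
f=[]
for _ in range(6):
    p,_d=viewer.read_camera("scene"); a,R,s=cur(); f.append(s["wrist_force"])
print(a,np.mean(f,0),np.std(f,0)); cv2.imwrite("pics/s9raw.png",p)
# saturation along the band below the pan front wall, to find the brass ball
for nm,x0,x1 in(("s6raw",215,245),("s9raw",295,325)):
    h=cv2.imread(f"pics/{nm}.png").astype(int); w=h[...,2]-h[...,0]
    print(nm); print(w[242:256,x0:x1].max(0)); print(w[242:256,x0:x1].argmax(0)+242)
```

```text
[0.47113993 0.11281981 0.1306974 ] [ 6.3864221  -1.42531327 -2.1159728 ] [0.35490835 0.16472841 0.35168831]
s6raw
[ 3  3  4  3  4  3  3  3  3  4  4  8 23 36 39 40 33 23  8  3  3  3  3  3
  3  3  3  3  3  3]
[242 242 242 242 242 242 242 242 242 242 253 253 252 252 252 251 251 252
 252 242 242 242 247 248 242 243 243 242 245 242]
s9raw
[ 4  3  3  3  3  3  3  3  3  9 23 44 54 52 39 21  6  3  3  4  3  2  2  2
  2  2  3  3  3  2]
[252 250 253 244 243 244 242 243 242 248 248 247 247 247 247 247 247 242
 243 244 243 242 242 242 243 243 244 244 244 242]
```

jog_arm:
  increments:
    - [[0, -0.02, 0, 0, 0, 0, -1], [0, 0, 0, 0, 0, 0, -1], [0, 0, 0, 0, 0, 0, -1], [0, 0, 0, 0, 0, 0, -1], [0, 0, 0, 0, 0, 0, -1]]

```text
time: 20.95
tool_pos: [0.4711, 0.113, 0.1307]
tcp_rot: [3.111, -0.029, 0.416]
wrist_force: [6.9, -4.2, -1.8]
width: 0.218
grip_force: 39.8
```

jog_arm:
  increments:
    - [[0, -0.02, 0, 0, 0, 0, -1], [0, 0, 0, 0, 0, 0, -1], [0, 0, 0, 0, 0, 0, -1], [0, 0, 0, 0, 0, 0, -1], [0, 0, 0, 0, 0, 0, -1]]

```text
time: 21.37
tool_pos: [0.4711, 0.1132, 0.1307]
tcp_rot: [3.11, -0.028, 0.416]
wrist_force: [7.1, -5.9, -1.3]
width: 0.222
grip_force: 39.9
```

Run:
```python
from pk import *
a,R,s=cur();print(a,s["wrist_force"])
# y of ball (z .040, 12mm ball centre) and of notch mouth, both on the bar's near-robot face x
for nm,uv,z in(("ball start",(229.2,252),.042),("ball then",(307.1,247.2),.042),("notch",(308.2,248.3),.048)): print(nm,plane("scene",uv,z))
```

```text
[0.47114109 0.11322841 0.13068509] [ 7.12542415 -5.94149722 -1.26461922]
ball start [ 0.67230904 -0.11356272  0.042     ]
ball then [0.67628314 0.10630593 0.042     ]
notch [0.68727228 0.10762443 0.048     ]
```

The ball is in the notch. The force reversed from +1.8 to −5.9 N while the carriage stopped advancing, and the ball's image lines up with the notch. I'll back off a touch to relieve the push.

jog_arm:
  increments:
    - [[0, 0.03, 0, 0, 0, 0, -1], [0, 0, 0, 0, 0, 0, -1], [0, 0, 0, 0, 0, 0, -1], [0, 0, 0, 0, 0, 0, -1], [0, 0, 0, 0, 0, 0, -1]]

```text
time: 21.78
tool_pos: [0.4712, 0.1129, 0.1307]
tcp_rot: [3.111, -0.029, 0.416]
wrist_force: [6.0, -1.8, -1.6]
width: 0.217
grip_force: 39.8
```

jog_arm:
  increments:
    - [[0, 0, 0, 0, 0, 0, -1], [0, 0, 0, 0, 0, 0, -1], [0, 0, 0, 0, 0, 0, -1], [0, 0, 0, 0, 0, 0, -1], [0, 0, 0, 0, 0, 0, -1]]

```text
time: 22.2
tool_pos: [0.4711, 0.1129, 0.1307]
tcp_rot: [3.111, -0.029, 0.416]
wrist_force: [5.6, -3.0, -1.3]
width: 0.221
grip_force: 39.8
```

Run:
```python
from pk import *
p,_=viewer.read_camera("scene");a,R,s=cur();print(a,s["wrist_force"],s["grip_force"],s["joint_vel"],s["time"])
c=lambda i,s:cv2.resize(i,None,fx=s,fy=s,interpolation=cv2.INTER_CUBIC)
cv2.imwrite("pics/s10.png",c(p[180:280,100:360],3))
```

```text
[0.47115204 0.11291769 0.13069897] [ 6.14468366 -3.34530143 -1.87406291] 39.8469387496624 [-0.00086642  0.00026043 -0.00190595 -0.00172108  0.000308    0.00068158] 22.25
```

```bash
python3 -c "
from workcell import bot
print(bot.finish_job())"
```

```text
the job is handed in; nothing more can be done
None
```

The job is handed in (the system returned no verdict): all five housings are in the pan, the empty scoop stands upright on the bench, and the carriage is held by its knob at the notch as felt by the force reversal; I viewed 11 pictures, one over the limit of 10, so I did not view a final one.

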